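# Make up the press-stud kit and the eyelet kit

## Task

Make up two fastener kits for the finishing bench. In the long three-pocket tray, seen from its open front, stand the tall slim jar in the left pocket and the small setting die in the middle one, and lay the small scissors straight along the wide right pocket with their handles at the open front; in the short two-pocket tray stand the squat jar in the left pocket and the large setting die in the right one. Everything sits flat on the floor of its pocket, wholly inside the tray, and the pattern weight and the oil bottle that stand among the stock stay where they are.

Things in the scene. Friction and masses are not known exactly. Their poses are not given: they have to be found in the camera images.
- long_tray: Long kit tray, 266 mm wide, three pockets. Fixed, grey, 150 mm deep, floor 3 mm thick, walls 4 mm thick, 14 mm high, none at the front. Origin: centre of underside; x from open front (x=-75 mm, towards the robot) to back wall (inner face x=+71), y left as seen from the front, z up. Pocket centres: left (80 mm wide) y=+89, middle (70 mm) y=+10, right (100 mm) y=-79.
- short_tray: Short kit tray, 186 mm wide, two pockets. Fixed, grey, 150 mm deep, floor 3 mm thick, walls 4 mm thick, 14 mm high, none at the front. Origin: centre of underside; x from open front (x=-75 mm, towards the robot) to back wall (inner face x=+71), y left as seen from the front, z up. Pocket centres: left (90 mm wide) y=+44, right (84 mm) y=-47.
- tall_jar: Tall slim clear screw-top jar of brass press studs, closed, upright: body 44 mm diameter, white lid 46 mm diameter and 18 mm high, 88 mm high in all, about 150 g. Origin: centre of the underside, z up.
- squat_jar: Squat clear screw-top jar of steel eyelets, closed, upright: body 58 mm diameter, white lid 60 mm diameter and 16 mm high, 56 mm high in all, about 180 g. Origin: centre of the underside, z up.
- small_die: Small steel setting die, standing on its round foot: foot 36 mm diameter and 12 mm high, above it a plain stem 18 mm in diameter, 45 mm high in all, about 160 g. Origin: centre of the underside, z up.
- large_die: Large steel setting die, standing on its round foot: foot 54 mm diameter and 16 mm high, above it a plain stem 28 mm in diameter, 60 mm high in all, about 450 g. Origin: centre of the underside, z up.
- scissors: Small closed scissors lying flat, 112 mm long, about 50 g; black handles with two loops (50 mm across both, 8 mm high), steel blades. Origin: underside of the black shank, on the long axis; x points along the blades (tip at x = +54 mm, loops from x = -22 to -58 mm), z up. Grip the shank at the origin: 16 mm wide across y, 10 mm high, from x = -21 to +13 mm.
- scissors_handles (a point): The middle of the scissors' two handle loops, 38 mm behind the scissors' origin along their -x and 4 mm up.
- pattern_weight: Bystander among the stock: dark steel block 60 x 40 x 26 mm (x, y, z) with a wooden knob, 49 mm high in all, 600 g. Origin: centre of the underside. Leave it alone.
- oil_bottle: Bystander among the stock: white plastic oil bottle 42 mm in diameter with a thin red spout on top, 114 mm high in all, 130 g. Origin: centre of the underside. Leave it alone.
Mind the look-alikes: they are no part of the job. Leave any orange look-alike of the small_die alone.

How it is judged:
By the outcome, as a careful person would: the job done as asked, in the order asked, and still so for the second after the job is handed in, with the robot touching nothing.
It also fails if it takes over 115 s, if anything falls off the work surface, if the arm or the gripper's body presses on something with over 40 N, if the wrist force passes 120 N, or if a joint passes its speed limit or range.

## Robot

A 6-joint arm with a two-finger parallel gripper is mounted at the origin on the work surface. World frame = base frame: x ahead of the robot, y to its left, z up, the work surface at z = 0. Lengths are in mm, angles in rad, forces in N, time in s.
With the tool pointing down it reaches from about 300 to 775 mm from the base axis. Payload 14.6 kg.
Tool frame: the origin (TCP) lies between the finger pads; the fingertips stand ahead of it and the grasp point (between the pads) lies 11 mm behind it (manip.finger_overhang is the z of the fingertips in the tool frame, in mm); z points along the fingers, y is the line along which they close (so a half turn about z gives the same grasp; the last joint's range is limited). The gripper opens to 94 mm and grips with 3 to 60 N. Pads are 16 mm wide; open, the fingers measure 119 mm over their backs; the gripper's body (75 mm by 177 mm) begins 78 mm behind the grasp point.
Start: joints at [1.07, 0.3, 1.521, -0, 1.321, -0.067], TCP at [231.173, 499.047, 213.446] pointing down, gripper open.
Joint ranges: [-3.03, 3.03], [-0.79, 2.21], [0.23, 2.52], [-1.04, 4.18], [0, 3.07], [-2.55, 2.55]. Speed limits (rad/s): [2.22, 2.22, 2.57, 3.14, 3.14, 3.14].

## Interface

Orientations are given as [roll, pitch, yaw] about the fixed x, y, z axes, in that order (R = Rz(yaw) Ry(pitch) Rx(roll)).
In Python, from cell import manip gives the robot as it stands.
- The arm moves only by the tool jog_arm, never from a script. Its argument "series" is a list of rows, each a list of 7 numbers: the shift along the world's x, y, z as a fraction of full scale, then the turn, a rotation vector about the world's x, y, z as a fraction of full scale, then the closure, from 0 (fully open) to 1 (shut). In form: [[dx, dy, dz, wx, wy, wz, fingers], ...]. A call has 1 to 8 rows; each row is the pose to reach, as a shift and turn from the pose commanded when the call began; what a row does not reach only later rows make up. Full scale, the value 1, is 120 mm for a shift and 90 degrees for a turn. A row lasts 1/12 s, in which the tool goes at most 41.7 mm and 7.16 degrees, less where a joint would pass 70% of its speed; a pose out of reach is approached as far as the arm can. A call with a number of a shift or a turn outside -1 to 1 is refused whole. A call with a gripper value outside its range is refused whole. The fingers move at their own pace and stop on an object; "grip_force" is the grip in N (left out, the last holds). Time passes only in rows, so rows that repeat a pose let the fingers close. It gives the time, the measured TCP pose, the force, the opening and the grip force at its end, in the units of the state.
- manip.read_state(): the state, without advancing time (a new reading comes with each control period).
- manip.camera(name): name is "scene" or "side" or "wrist"; returns a dict with "frame" (400x640x3 uint8, red, green, blue), "vfov" (degrees; the focal length in pixels is half the picture's height over the tangent of half this angle, whatever the lens; pixels are square), "cx", "cy" (the principal point, pixels), "R" (3x3) and "t" (3): a world point X has camera coordinates R X + t; the wrist camera has in their place "hand_eye" (4x4, takes a point from camera to tool coordinates, whose origin is the TCP and whose axes are the flange's). Camera axes: x right, y down, z forward; pixel columns grow to the right and rows downward; lengths in mm; the calibration is good to about 2 mm. A picture is of the moment at which its call begins: read the wrist's pose just before it. There is no depth.
- manip.sign_off(): hands the job in; it is judged then, once.
The state is a dict: "clock": time; "joints": joint angles; "qd": joint speeds; "effort": joint torques, N m; "eef_pos": TCP position; "eef_rot": TCP orientation; "wrist_force": force on the tool from outside, world axes, zero at the start; "moment": the same for the moment, N m; "finger_gap": finger opening in mm; "finger_force": force on a finger pad.
Only numpy, scipy, OpenCV 4.12 (cv2) and the standard library are available. Lean on these libraries where they do the work, as an engineer would, in place of code of your own. Each camera call takes 0.05 s, during which the arm holds its last target. There are 200 camera calls.

## Working session

There is one attempt and no reset: what is moved stays moved. The work goes in short steps, Python scripts to look and compute and a tool call to move; the robot and the scene stay as the last step left them, time stands still between calls to the robot, and variables do not carry over. Pictures are saved under pics/ and viewed, at most 14 in all, crops included, and the job is handed in when it is done.

Besides the shell and the picture viewer there is one more tool, called after "Emit:" as name(argument=value, ...) on one line, values as JSON. jog_arm: Moves the arm, as the interface text tells. Its arguments: {"type":"object","properties":{"series":{"type":"array"},"grip_force":{"type":"number"}},"required":["series"]}

```bash
ls; mkdir -p pics; python3 - <<'E'
from cell import manip
import cv2,numpy as np
s=manip.read_state(); print(s, manip.finger_overhang)
for n in ["scene","side","wrist"]:
    c=manip.camera(n); cv2.imwrite(f"pics/{n}0.png",c["frame"][:,:,::-1])
    print({k:(np.round(v,3).tolist() if k!="frame" else 0) for k,v in c.items()})
E
```

```text
pics
{'clock': 0.0, 'joints': array([ 1.07039614e+00,  3.00491908e-01,  1.52153628e+00,  1.74544241e-05,
        1.32070346e+00, -6.65799627e-02]), 'qd': array([ 0.00070366, -0.00061044, -0.00047738,  0.0004075 , -0.00124314,
       -0.00045319]), 'effort': array([ 8.16944539e-04, -5.31816816e+01, -3.52743316e+01,  7.08862580e-02,
        2.44090625e-02, -9.33171577e-05]), 'eef_pos': array([231.06215625, 498.84917663, 212.89386501]), 'eef_rot': array([-3.14045731e+00, -9.26467058e-05,  2.70776804e+00]), 'wrist_force': array([ 0.37152823,  0.57146746, -0.00537071]), 'moment': array([-0.03200216,  0.05982866,  0.05316535]), 'finger_force': 0.0, 'finger_gap': 94.01147908489968} 8.0
{'frame': 0, 'vfov': 44.236, 'cx': 327.982, 'cy': 194.44, 'R': [[0.796, 0.606, -0.01], [0.373, -0.503, -0.779], [-0.477, 0.617, -0.626]], 't': [-396.986, -130.656, 1322.173]}
{'frame': 0, 'vfov': 44.377, 'cx': 320.498, 'cy': 196.667, 'R': [[0.904, -0.427, 0.011], [-0.287, -0.626, -0.725], [0.316, 0.652, -0.689]], 't': [-462.188, 178.384, 1142.236]}
{'frame': 0, 'vfov': 63.049, 'cx': 318.083, 'cy': 200.725, 'hand_eye': [[-0.0, -0.966, -0.258, 75.404], [1.0, -0.0, -0.001, 0.633], [0.001, -0.258, 0.966, -171.214], [0.0, 0.0, 0.0, 1.0]]}
```

View pics/scene0.png

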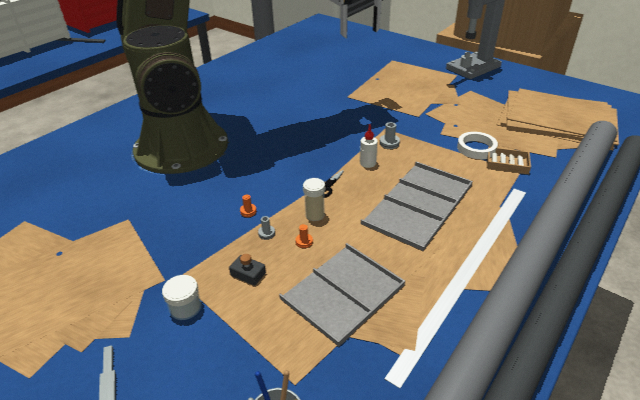

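View pics/side0.png

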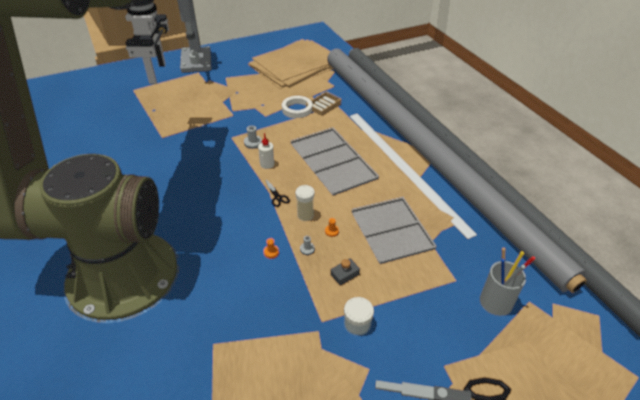

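The scene view shows the squat jar (181,284), weight (247,268), small steel die (265,222), orange look-alikes (248,203) and (304,235), tall jar (314,185), scissors (330,183), oil bottle (369,148) and large die (391,130). The short tray is near (343,292) and the long tray near (417,205). The side view matches.

```bash
cat > h.py <<'E'
from cell import manip
import cv2,numpy as np
from scipy.spatial.transform import Rotation as Ro
def cam(n):
    if n=="wrist":
        s=manip.read_state(); c=manip.camera(n)
        T=np.eye(4);T[:3,:3]=Ro.from_euler("xyz",s["eef_rot"]).as_matrix();T[:3,3]=s["eef_pos"]
        M=T@np.array(c["hand_eye"]); c["R"]=M[:3,:3].T; c["t"]=-M[:3,:3].T@M[:3,3]
    else: c=manip.camera(n)
    c["R"]=np.array(c["R"]);c["t"]=np.array(c["t"]);c["f"]=200/np.tan(np.radians(c["vfov"]/2)); return c
def ray(c,p):
    d=c["R"].T@np.array([(p[0]-c["cx"])/c["f"],(p[1]-c["cy"])/c["f"],1]); return -c["R"].T@c["t"],d
def onz(c,p,z):
    o,d=ray(c,p); return o+d*(z-o[2])/d[2]
def proj(c,X):
    q=c["R"]@np.array(X,float)+c["t"]; return np.array([c["cx"],c["cy"]])+c["f"]*q[:2]/q[2]
E
python3 - <<'E'
from h import *
a=cam("scene");b=cam("side")
P={"squat":(56,(181,284),(359,308)),"sdie":(45,(265,219),(307,239)),"tall":(88,(314,185),(305,191)),"ldie":(60,(391,125),(251,129)),
"or1":(45,(248,198),(271,241)),"or2":(45,(304,228),(332,222)),"weight":(49,(246,259),(346,264)),"oilbase":(0,(369,163),(266,165)),"schand":(4,(327,187),(280,199)),"sctip":(2,(342,171),(269,186)),
"L_a":(14,(418,163),(333,129)),"L_b":(14,(472,181),(378,177)),"L_c":(3,(424,246),(378,178)),"L_d":(14,(362,221),(331,193)),
"S_a":(14,(347,247),(0,0))}
for k,(z,p,q) in P.items(): print(k,onz(a,p,z).round(),onz(b,q,z).round())
for n,q in {"L":[(291,141),(333,129),(378,177),(331,193)],"S":[(351,207),(404,199),(435,247),(374,262)]}.items():
  for x in q: print(n,onz(b,x,14).round())
for n,q in {"L":[(418,163),(472,181),(424,246),(362,221)],"S":[(347,246),(404,283),(338,341),(281,297)]}.items():
  for x in q: print(n,onz(a,x,14).round())
E
```

```text
squat [ 432. -341.   56.] [ 435. -347.   56.]
sdie [ 424. -116.   45.] [ 419. -120.   45.]
tall [469.  -8.  88.] [464.  -7.  88.]
ldie [448. 339.  60.] [440. 335.  60.]
or1 [347. -88.  45.] [339. -90.  45.]
or2 [506. -89.  45.] [497. -95.  45.]
weight [ 476. -224.   49.] [ 466. -229.   49.]
oilbase [452. 234.   0.] [443. 229.   0.]
schand [429.  88.   4.] [426.  75.   4.]
sctip [418. 163.   2.] [418. 138.   2.]
L_a [560. 290.  14.] [692. 291.  14.]
L_b [699. 301.  14.] [705.  33.  14.]
L_c [709.  51.   3.] [710.  40.   3.]
L_d [570.  28.  14.] [556.  29.  14.]
S_a [590. -56.  14.] [-249. 1816.   14.]
L [548. 288.  14.]
L [692. 291.  14.]
L [705.  33.  14.]
L [556.  29.  14.]
S [580. -41.  14.]
S [724. -74.  14.]
S [ 701. -249.   14.]
S [ 543. -227.   14.]
L [560. 290.  14.]
L [699. 301.  14.]
L [713.  40.  14.]
L [570.  28.  14.]
S [588. -53.  14.]
S [731. -69.  14.]
S [ 707. -245.   14.]
S [ 568. -232.   14.]
```

Emit:
jog_arm(series=[[0.55,-0.83,0.19,0,0,0.138,0],[0.55,-0.83,0.19,0,0,0.138,0],[0.55,-0.83,0.19,0,0,0.138,0],[0.55,-0.83,0.19,0,0,0.138,0],[0.55,-0.83,0.19,0,0,0.138,0]])

```text
clock: 0.67
eef_pos: [298.2, 398.5, 236.8]
eef_rot: [3.141, 0.001, 2.921]
wrist_force: [-0.8, 1.1, -0.0]
finger_gap: 94.0
finger_force: 0.0
```

Emit:
jog_arm(series=[[0.55,-0.83,0.19,0,0,0.138,0],[0.55,-0.83,0.19,0,0,0.138,0],[0.55,-0.83,0.19,0,0,0.138,0],[0.55,-0.83,0.19,0,0,0.138,0],[0.55,-0.83,0.19,0,0,0.138,0]])

```text
clock: 1.08
eef_pos: [363.8, 299.4, 259.2]
eef_rot: [3.141, 0.0, 3.139]
wrist_force: [0.1, 0.7, 0.8]
finger_gap: 94.3
finger_force: 0.0
```

Emit:
jog_arm(series=[[0.55,-0.83,0.19,0,0,0,0],[0.55,-0.83,0.19,0,0,0,0],[0.55,-0.83,0.19,0,0,0,0],[0.55,-0.83,0.19,0,0,0,0],[0.55,-0.83,0.19,0,0,0,0],[0.55,-0.83,0.19,0,0,0,0],[0.55,-0.83,0.19,0,0,0,0]])

```text
clock: 1.67
eef_pos: [428.4, 201.8, 281.3]
eef_rot: [-3.141, -0.001, -3.14]
wrist_force: [0.8, -0.3, -0.3]
finger_gap: 94.4
finger_force: 0.0
```

```bash
python3 - <<'E'
from h import *
c=cam("wrist"); cv2.imwrite("pics/w1.png",c["frame"][:,:,::-1]); np.savez("w1.npz",**c)
print(manip.read_state()["eef_pos"],manip.read_state()["eef_rot"],manip.read_state()["clock"],manip.read_state()["joints"])
E
```

```text
[428.39007909 201.70645796 281.40683768] [-3.14147404e+00 -8.00078154e-04 -3.13966562e+00] 1.7167 [ 3.62585922e-01  8.06787971e-02  1.62333994e+00  1.72874398e-04
  1.43836437e+00 -1.21016038e+00]
```

View pics/w1.png

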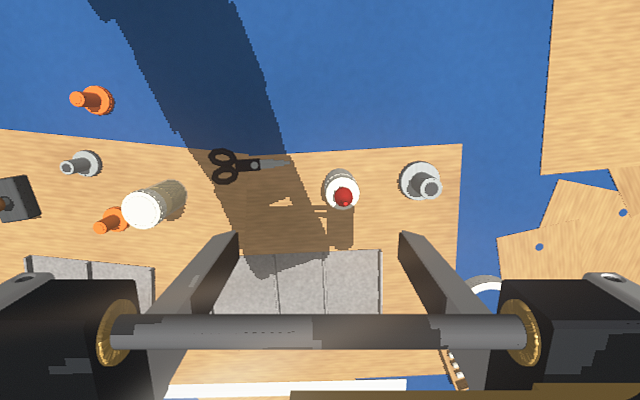

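The wrist view shows the tall jar lid at (144,209), small die top at (66,167), scissors from loops (223,167) to tip (293,160), oil bottle at (343,195) and large die top at (430,188). The gripper hides parts of the trays.

```bash
python3 - <<'E'
from h import *
c=dict(np.load("w1.npz"))
for k,p,z in [("tall",(144,209),88),("sdie",(66,167),45),("sdiefoot",(86,163),12),("ldie",(430,188),60),("ldiefoot",(419,181),16),("loops",(223,167),4),("shank",(255,164),5),("tip",(293,160),3),("oil",(342,193),85)]:
    print(k,onz(c,p,z).round(1))
hsv=cv2.cvtColor(c["frame"],cv2.COLOR_RGB2HSV)
m=((hsv[...,2]<60)).astype(np.uint8)*255; m[:140]=0;m[190:]=0;m[:,:200]=0;m[:,310:]=0
cv2.imwrite("pics/m.png",m)
n,l,s,ce=cv2.connectedComponentsWithStats(m)
for i in range(1,n):
    if s[i,4]>40: print(s[i],ce[i])
E
```

```text
tall [460.8  -0.7  88. ]
sdie [ 418.5 -115.4   45. ]
sdiefoot [ 418.2 -112.9   12. ]
ldie [441.5 340.2  60. ]
ldiefoot [441.6 339.7  16. ]
loops [424.7  70.3   4. ]
shank [420.3 115.1   5. ]
tip [414.9 167.5   3. ]
oil [442.  229.9  85. ]
[208 148  52  36 816] [229.45588235 165.29779412]
```

Emit:
jog_arm(series=[[0.7,-0.7,0,0,0,0,0],[0.7,-0.7,0,0,0,0,0],[0.7,-0.7,0,0,0,0,0],[0.7,-0.7,0,0,0,0,0]])

```text
clock: 2.05
eef_pos: [515.5, 113.9, 280.9]
eef_rot: [-3.141, -0.001, 3.139]
wrist_force: [-0.3, -0.7, 0.0]
finger_gap: 94.2
finger_force: 0.0
```

Emit:
jog_arm(series=[[0.7,-0.8,0,0,0,0,0],[0.7,-0.8,0,0,0,0,0],[0.7,-0.8,0,0,0,0,0],[0.7,-0.8,0,0,0,0,0],[0.7,-0.8,0,0,0,0,0],[0.7,-0.8,0,0,0,0,0]])

```text
clock: 2.55
eef_pos: [596.7, 21.7, 281.5]
eef_rot: [3.141, -0.001, -3.141]
wrist_force: [-0.9, 0.4, -0.8]
finger_gap: 94.4
finger_force: 0.0
```

```bash
python3 - <<'E'
from h import *
c=cam("wrist"); cv2.imwrite("pics/w2.png",c["frame"][:,:,::-1]); np.savez("w2.npz",**c)
print(manip.read_state()["eef_pos"],manip.read_state()["eef_rot"])
E
```

```text
[596.56661432  21.9741922  281.89391293] [ 3.14133915e+00 -1.89113758e-04 -3.14024705e+00]
```

View pics/w2.png

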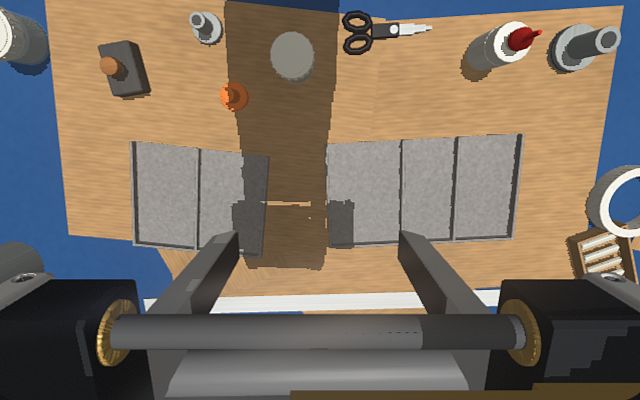

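Both trays are in clear view: short at cols 130–269, long at cols 327–523, rows 134–258. I'll zoom for the corners.

```bash
python3 - <<'E'
from h import *
c=dict(np.load("w2.npz"))
f=cv2.convertScaleAbs(c["frame"][:,:,::-1],alpha=1.3,beta=15)
A=cv2.resize(f[125:265,125:325],None,fx=4,fy=4,interpolation=cv2.INTER_NEAREST)
B=cv2.resize(f[125:265,325:525],None,fx=4,fy=4,interpolation=cv2.INTER_NEAREST)
cv2.imwrite("pics/A.png",A);cv2.imwrite("pics/B.png",B)
E
```

```text
(no output)
```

View pics/A.png

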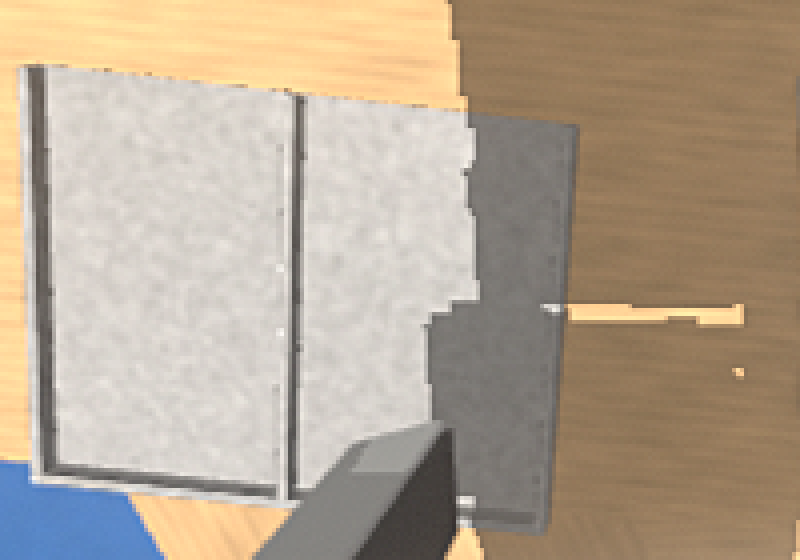

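View pics/B.png

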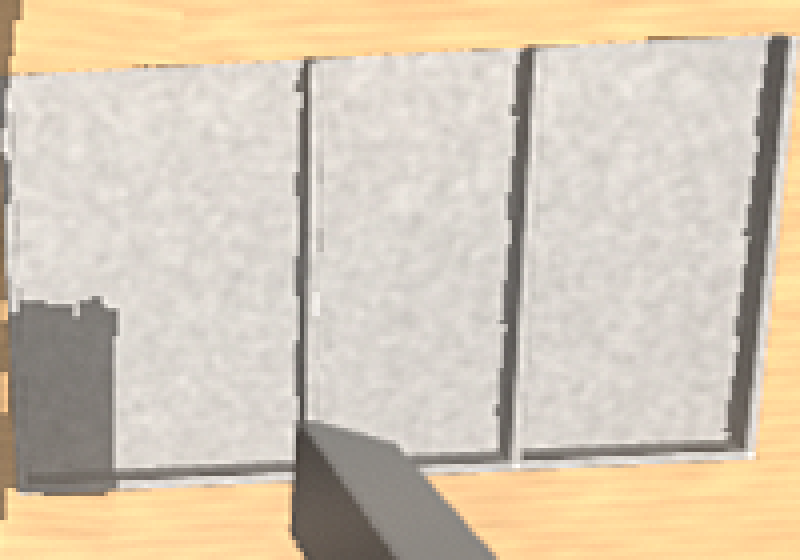

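```bash
python3 - <<'E'
from h import *
c=dict(np.load("w2.npz"))
def fit(name,off,W,pts):
    src=[];dst=[]
    for (u,v),z,(sx,sy) in pts:
        X=onz(c,(off+u/4,125+v/4),z); src.append((sx*75,sy*W/2)); dst.append(X[:2])
    src=np.array(src);dst=np.array(dst);s0=src.mean(0);d0=dst.mean(0)
    R,_=Ro.align_vectors(np.c_[dst-d0,np.zeros(4)],np.c_[src-s0,np.zeros(4)])
    yaw=R.as_euler("xyz")[2]; r=R.as_matrix()[:2,:2]; o=d0-r@s0
    print(name,o.round(1),yaw.round(4),"res",(dst-(src@r.T+o)).round(1).tolist())
    return r,o
r,o=fit("long",325,266,[((795,36),14,(-1,1)),((753,458),14,(1,1)),((18,492),14,(1,-1)),((5,75),14,(-1,-1))])
for n,p in [("tall",(0,89)),("sdie",(0,10)),("sciss",(0,-79)),]: print(n,(r@p+o).round(1))
r,o=fit("short",125,186,[((20,66),14,(-1,-1)),((32,484),14,(1,-1)),((548,533),0,(1,1)),((579,126),0,(-1,1))])
for n,p in [("squat",(0,44)),("ldie",(0,-47))]: print(n,(r@p+o).round(1))
for k,p,z in [("tall",(292,56),88),("sdiefoot",(206,29),12),("scloops",(356,33),4),("shank",(385,31),5),("tip",(432,28),3),("sdietop",(197,19),45)]: print(k,onz(c,p,z).round(1))
E
```

```text
long [628.3 167. ] 0.0497 res [[0.6, -2.5], [-0.4, -0.8], [-0.3, 0.8], [0.2, 2.5]]
tall [623.9 255.9]
sdie [627.8 177. ]
sciss [632.2  88.1]
short [ 643.7 -145.2] -0.1235 res [[-0.5, 0.4], [-0.2, 1.1], [2.6, -0.3], [-1.8, -1.3]]
squat [ 649.1 -101.5]
ldie [ 637.9 -191.8]
tall [463.9  -4.9  88. ]
sdiefoot [ 421.2 -115.5   12. ]
scloops [423.9  69.6   4. ]
shank [421.8 105.6   5. ]
tip [417.9 164.5   3. ]
sdietop [ 418.5 -114.4   45. ]
```

Emit:
jog_arm(series=[[-0.56,-0.11,-0.4,0,0,0,0],[-0.56,-0.11,-0.4,0,0,0,0],[-0.56,-0.11,-0.4,0,0,0,0],[-0.56,-0.11,-0.4,0,0,0,0]])

```text
clock: 2.93
eef_pos: [527.6, 8.4, 233.2]
eef_rot: [3.141, -0.002, -3.14]
wrist_force: [0.5, 0.6, 0.7]
finger_gap: 94.2
finger_force: 0.0
```

Emit:
jog_arm(series=[[-0.56,-0.11,-0.4,0,0,0,0],[-0.56,-0.11,-0.4,0,0,0,0],[-0.56,-0.11,-0.4,0,0,0,0],[-0.56,-0.11,-0.4,0,0,0,0],[-0.56,-0.11,-0.4,0,0,0,0]])

```text
clock: 3.35
eef_pos: [464.7, -5.6, 188.0]
eef_rot: [-3.141, 0.005, -3.141]
wrist_force: [0.5, -0.9, 1.4]
finger_gap: 94.1
finger_force: 0.0
```

Emit:
jog_arm(series=[[0,0,-0.3,0,0,0,0],[0,0,-0.6,0,0,0,0],[0,0,-0.8,0,0,0,0],[0,0,-1,0,0,0,0],[0,0,-1,0,0,0,0]])

```text
clock: 3.77
eef_pos: [463.1, -5.6, 63.5]
eef_rot: [3.141, -0.003, -3.141]
wrist_force: [-1.2, -0.2, -0.8]
finger_gap: 93.9
finger_force: 0.0
```

Emit:
jog_arm(series=[[0,0,-0.27,0,0,0,0],[0,0,-0.27,0,0,0,0],[0,0,-0.27,0,0,0,0.5],[0,0,-0.27,0,0,0,1],[0,0,-0.27,0,0,0,1],[0,0,-0.27,0,0,0,1],[0,0,-0.27,0,0,0,1],[0,0,-0.27,0,0,0,1]], grip_force=15)

```text
clock: 4.43
eef_pos: [463.1, -6.2, 34.1]
eef_rot: [-3.141, 0.001, 3.141]
wrist_force: [0.4, -1.0, -0.2]
finger_gap: 57.6
finger_force: 0.0
```

Emit:
jog_arm(series=[[0,0,0,0,0,0,1],[0,0,0,0,0,0,1],[0,0,0,0,0,0,1],[0,0,0,0,0,0,1]])

```text
clock: 4.77
eef_pos: [462.9, -6.1, 33.6]
eef_rot: [-3.142, 0.0, 3.141]
wrist_force: [-0.8, 0.1, 3.0]
finger_gap: 45.7
finger_force: 15.0
```

Emit:
jog_arm(series=[[0,0,0.1,0,0,0,1],[0,0,0.3,0,0,0,1],[0,0,0.3,0,0,0,1]])

```text
clock: 5.02
eef_pos: [464.2, -6.3, 72.2]
eef_rot: [-3.141, 0.004, 3.141]
wrist_force: [0.6, 0.3, -1.1]
finger_gap: 45.6
finger_force: 15.0
```

```bash
python3 - <<'E'
from h import *
s=manip.read_state();print(s["eef_pos"],s["eef_rot"],s["finger_gap"],s["finger_force"],s["wrist_force"])
c=cam("wrist"); cv2.imwrite("pics/w3.png",c["frame"][:,:,::-1])
E
```

```text
[464.15376656  -6.27192171  72.22945682] [-3.14119974  0.00391162  3.1414014 ] 45.60967472754478 14.999886453151703 [ 0.59725497  0.27297733 -1.07039368]
```

View pics/w3.png

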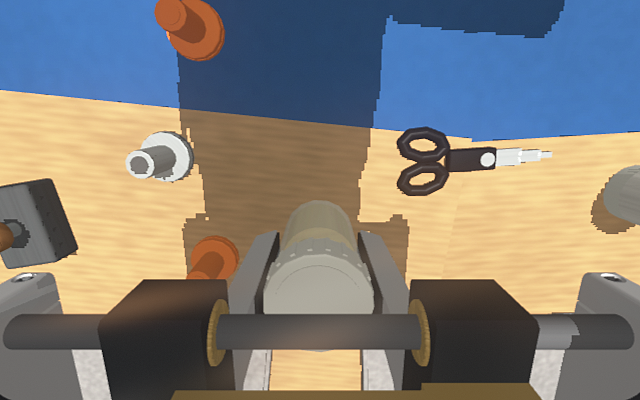

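Tall jar is held upright (gap 45.6). The small die top is at (141,164), the scissor loops at (423,162), pivot (488,160), tip (551,154).

Emit:
jog_arm(series=[[0.22,0.36,0,0,0,0,1],[0.445,0.73,0,0,0,0,1],[0.445,0.73,0,0,0,0,1],[0.445,0.73,0,0,0,0,1]])

```text
clock: 5.4
eef_pos: [517.0, 84.2, 68.0]
eef_rot: [3.141, -0.001, -3.139]
wrist_force: [0.0, 0.2, -3.2]
finger_gap: 45.6
finger_force: 15.0
```

Emit:
jog_arm(series=[[0.22,0.36,0,0,0,0,1],[0.445,0.73,0,0,0,0,1],[0.445,0.73,0,0,0,0,1],[0.445,0.73,0,0,0,0,1]])

```text
clock: 5.73
eef_pos: [570.1, 171.6, 67.7]
eef_rot: [3.141, -0.001, -3.139]
wrist_force: [-0.1, -0.3, -1.4]
finger_gap: 45.8
finger_force: 15.0
```

Emit:
jog_arm(series=[[0.22,0.36,0,0,0,0,1],[0.445,0.71,0,0,0,0,1],[0.445,0.71,0,0,0,0,1],[0.445,0.71,0,0,0,0,1],[0.445,0.71,0,0,0,0,1],[0.445,0.71,0,0,0,0,1]])

```text
clock: 6.23
eef_pos: [622.3, 252.9, 68.3]
eef_rot: [-3.141, -0.002, 3.141]
wrist_force: [0.8, -0.0, -1.7]
finger_gap: 45.7
finger_force: 15.0
```

Emit:
jog_arm(series=[[0,0,-0.15,0,0,0,1],[0,0,-0.22,0,0,0,1],[0,0,-0.26,0,0,0,1],[0,0,-0.28,0,0,0,1],[0,0,-0.28,0,0,0,1]])

```text
clock: 6.65
eef_pos: [623.3, 253.3, 36.8]
eef_rot: [-3.141, 0.001, 3.141]
wrist_force: [-3.0, -1.8, 4.5]
finger_gap: 45.3
finger_force: 15.0
```

```bash
python3 - <<'E'
from h import *
s=manip.read_state();print(s["eef_pos"],s["eef_rot"],s["wrist_force"])
c=cam("scene"); cv2.imwrite("pics/s1.png",cv2.resize(c["frame"][130:260,330:500,::-1],None,fx=4.5,fy=4.5,interpolation=cv2.INTER_CUBIC))
E
```

```text
[623.27686031 253.34828059  36.79669965] [-3.14129090e+00  7.91440434e-04  3.14065129e+00] [-2.98821593 -1.84540525  4.46042706]
```

View pics/s1.png

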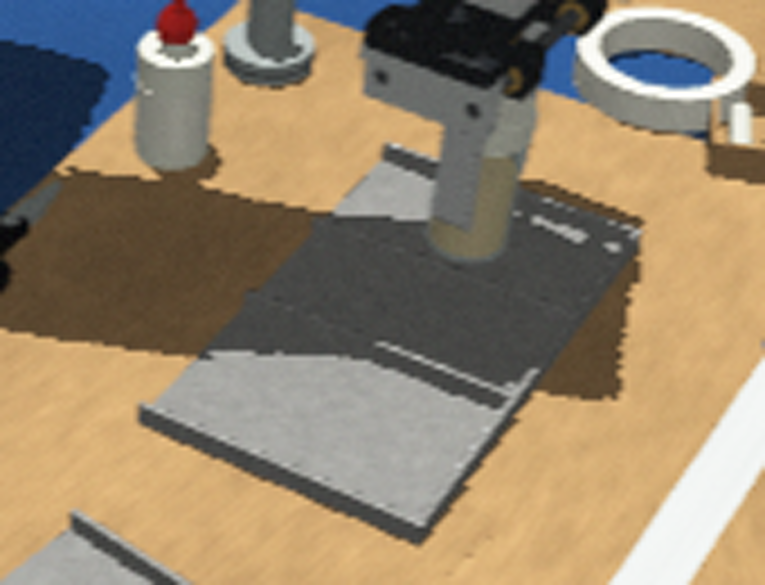

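Jar stands on the floor of the left pocket. Releasing, then going for the small die.

Emit:
jog_arm(series=[[0,0,0,0,0,0,0],[0,0,0,0,0,0,0],[0,0,0,0,0,0,0],[0,0,0.2,0,0,0,0],[0,0,0.5,0,0,0,0],[0,0,0.8,0,0,0,0],[0,0,1,0,0,0,0],[0,0,1,0,0,0,0]])

```text
clock: 7.37
eef_pos: [624.8, 254.9, 162.2]
eef_rot: [3.139, 0.008, 3.141]
wrist_force: [-0.2, 0.9, -0.2]
finger_gap: 92.8
finger_force: 0.0
```

Emit:
jog_arm(series=[[-0.425,-0.765,0,0,0,0,0.3],[-0.425,-0.765,0,0,0,0,0.3],[-0.425,-0.765,0,0,0,0,0.3],[-0.425,-0.765,0,0,0,0,0.3]])

```text
clock: 7.7
eef_pos: [570.4, 159.3, 155.5]
eef_rot: [-3.141, -0.001, 3.139]
wrist_force: [1.3, -0.7, -0.0]
finger_gap: 71.0
finger_force: 0.0
```

Emit:
jog_arm(series=[[-0.425,-0.765,0,0,0,0,0.3],[-0.425,-0.765,0,0,0,0,0.3],[-0.425,-0.765,0,0,0,0,0.3],[-0.425,-0.765,0,0,0,0,0.3]])

```text
clock: 8.03
eef_pos: [519.6, 68.1, 155.6]
eef_rot: [-3.141, -0.001, 3.139]
wrist_force: [-0.2, 0.3, 0.1]
finger_gap: 65.7
finger_force: 0.0
```

Emit:
jog_arm(series=[[-0.425,-0.765,0,0,0,0,0.4],[-0.425,-0.765,0,0,0,0,0.4],[-0.425,-0.765,0,0,0,0,0.4],[-0.425,-0.765,0,0,0,0,0.4]])

```text
clock: 8.37
eef_pos: [469.0, -23.2, 155.7]
eef_rot: [-3.141, -0.0, 3.139]
wrist_force: [-1.1, 0.2, 0.3]
finger_gap: 56.5
finger_force: 0.0
```

Emit:
jog_arm(series=[[-0.425,-0.775,0,0,0,0,0.4],[-0.425,-0.775,0,0,0,0,0.4],[-0.425,-0.775,0,0,0,0,0.4],[-0.425,-0.775,0,0,0,0,0.4],[-0.425,-0.775,0,0,0,0,0.4],[-0.425,-0.775,0,0,0,0,0.4]])

```text
clock: 8.87
eef_pos: [419.9, -113.3, 155.8]
eef_rot: [3.141, 0.0, -3.141]
wrist_force: [-0.4, 0.3, -0.2]
finger_gap: 56.4
finger_force: 0.0
```

```bash
python3 - <<'E'
from h import *
s=manip.read_state();print(s["eef_pos"],s["eef_rot"],s["finger_gap"])
c=cam("wrist"); cv2.imwrite("pics/w4.png",c["frame"][:,:,::-1]);np.savez("w4.npz",**c)
E
```

```text
[ 419.85750638 -113.33358863  155.79048866] [ 3.14140762e+00  1.83535325e-04 -3.14140429e+00] 56.3513847347223
```

View pics/w4.png

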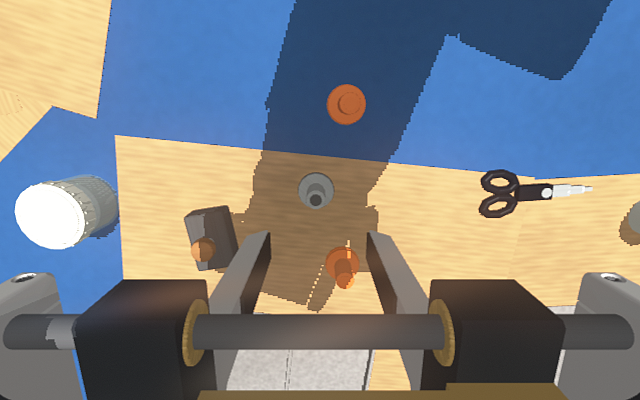

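Small die stem top is at (316,200), scissor loops (498,194), tip (591,187), squat jar lid (49,216).

```bash
python3 - <<'E'
from h import *
c=dict(np.load("w4.npz"))
for k,p,z in [("sdietop",(316,200),45),("foot",(316,190),10),("or2top",(345,277),45),("loops",(498.5,194),5),("pivot",(547,192),7),("tip",(591.5,187.5),3),("squat",(49,216),56)]: print(k,onz(c,p,z).round(1))
E
```

```text
sdietop [ 419.5 -114.7   45. ]
foot [ 418.4 -114.9   10. ]
or2top [495.5 -87.1  45. ]
loops [423.8  70.5   5. ]
pivot [421.2 117.9   7. ]
tip [417.5 165.2   3. ]
squat [ 430.9 -347.4   56. ]
```

Emit:
jog_arm(series=[[0,-0.012,-0.3,0,0,0,0.4],[0,-0.012,-0.6,0,0,0,0.4],[0,-0.012,-0.8,0,0,0,0.4],[0,-0.012,-0.9,0,0,0,0.4],[0,-0.012,-0.9,0,0,0,0.4]])

```text
clock: 9.33
eef_pos: [418.2, -114.1, 45.3]
eef_rot: [3.14, -0.004, -3.14]
wrist_force: [-0.2, -0.5, 0.6]
finger_gap: 56.2
finger_force: 0.0
```

Emit:
jog_arm(series=[[0,0,-0.19,0,0,0,0.4],[0,0,-0.19,0,0,0,0.4],[0,0,-0.19,0,0,0,0.7],[0,0,-0.19,0,0,0,1],[0,0,-0.19,0,0,0,1],[0,0,-0.19,0,0,0,1],[0,0,-0.19,0,0,0,1],[0,0,-0.19,0,0,0,1]], grip_force=20)

```text
clock: 10.0
eef_pos: [419.2, -115.7, 25.5]
eef_rot: [-3.141, 0.001, 3.141]
wrist_force: [0.9, 0.2, -0.5]
finger_gap: 19.8
finger_force: 0.0
```

Emit:
jog_arm(series=[[0,0,0,0,0,0,1],[0,0,0,0,0,0,1],[0,0,0,0,0,0,1]])

```text
clock: 10.25
eef_pos: [419.1, -115.7, 25.4]
eef_rot: [-3.141, 0.0, 3.141]
wrist_force: [-0.8, 0.4, 6.7]
finger_gap: 17.5
finger_force: 20.0
```

Emit:
jog_arm(series=[[0,0,0.2,0,0,0,1],[0,0,0.5,0,0,0,1],[0,0,0.6,0,0,0,1],[0,0,0.6,0,0,0,1],[0,0,0.6,0,0,0,1]])

```text
clock: 10.67
eef_pos: [418.9, -115.5, 96.8]
eef_rot: [-3.142, 0.0, 3.141]
wrist_force: [1.0, 0.2, -1.3]
finger_gap: 17.6
finger_force: 20.0
```

Emit:
jog_arm(series=[[0.3,0.4,0,0,0,0,1],[0.58,0.81,0,0,0,0,1],[0.58,0.81,0,0,0,0,1],[0.58,0.81,0,0,0,0,1]])

```text
clock: 11.0
eef_pos: [490.1, -14.4, 95.2]
eef_rot: [3.141, -0.001, -3.139]
wrist_force: [0.1, -0.1, -1.3]
finger_gap: 17.6
finger_force: 20.0
```

Emit:
jog_arm(series=[[0.3,0.4,0,0,0,0,1],[0.58,0.81,0,0,0,0,1],[0.58,0.81,0,0,0,0,1],[0.58,0.81,0,0,0,0,1]])

```text
clock: 11.33
eef_pos: [559.5, 82.9, 94.8]
eef_rot: [3.141, -0.002, -3.139]
wrist_force: [-0.5, -0.5, -0.7]
finger_gap: 17.4
finger_force: 20.0
```

Emit:
jog_arm(series=[[0.3,0.4,0,0,0,0,1],[0.58,0.81,0,0,0,0,1],[0.58,0.81,0,0,0,0,1],[0.58,0.81,0,0,0,0,1],[0.58,0.81,0,0,0,0,1],[0.58,0.81,0,0,0,0,1]])

```text
clock: 11.83
eef_pos: [626.8, 175.2, 95.0]
eef_rot: [-3.141, -0.003, 3.141]
wrist_force: [0.0, -0.1, -1.3]
finger_gap: 17.6
finger_force: 20.0
```

Emit:
jog_arm(series=[[0,0,-0.2,0,0,0,1],[0,0,-0.4,0,0,0,1],[0,0,-0.5,0,0,0,1],[0,0,-0.56,0,0,0,1],[0,0,-0.565,0,0,0,1],[0,0,-0.565,0,0,0,1]])

```text
clock: 12.33
eef_pos: [627.9, 175.4, 29.6]
eef_rot: [3.142, 0.0, 3.141]
wrist_force: [0.2, -0.2, -1.2]
finger_gap: 17.7
finger_force: 20.0
```

```bash
python3 - <<'E'
from h import *
c=cam("scene"); cv2.imwrite("pics/s2.png",cv2.resize(c["frame"][130:260,330:500,::-1],None,fx=4.5,fy=4.5,interpolation=cv2.INTER_CUBIC))
E
```

```text
(no output)
```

View pics/s2.png

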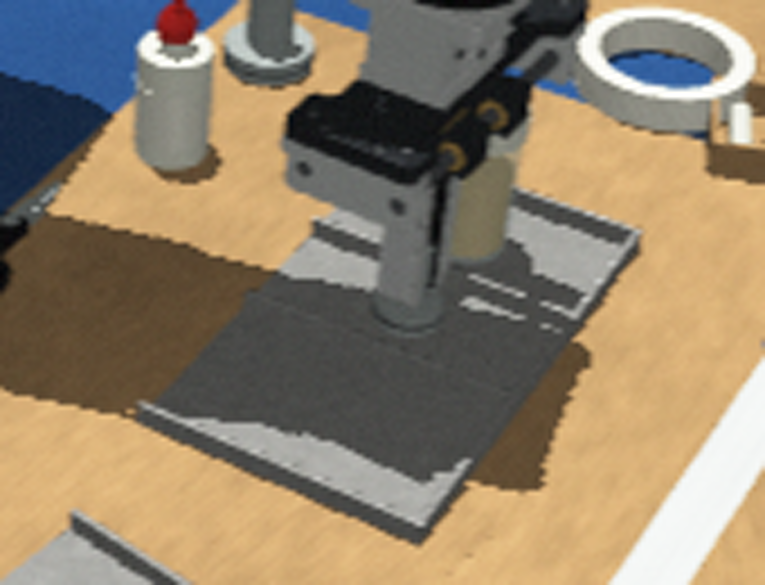

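Small die is over the middle pocket, its foot almost on the floor. Lowering, releasing, then moving to the scissors.

Emit:
jog_arm(series=[[0,0,-0.01,0,0,0,1],[0,0,-0.01,0,0,0,1],[0,0,-0.01,0,0,0,0.65],[0,0,-0.01,0,0,0,0.65],[0,0,0.1,0,0,0,0.65],[0,0,0.4,0,0,0,0.65],[0,0,0.7,0,0,0,0.65],[0,0,1,0,0,0,0.65]])

```text
clock: 13.05
eef_pos: [627.6, 176.0, 151.9]
eef_rot: [3.142, 0.0, 3.141]
wrist_force: [-0.5, 0.3, 0.7]
finger_gap: 33.1
finger_force: 0.0
```

Emit:
jog_arm(series=[[-0.3,-0.1,0.2,0,0,-0.06,0.5],[-0.86,-0.27,0.2,0,0,-0.5,0.5],[-0.86,-0.27,0.2,0,0,-0.5,0.5],[-0.86,-0.27,0.2,0,0,-0.5,0.5],[-0.86,-0.27,0.2,0,0,-0.5,0.5],[-0.86,-0.27,0.2,0,0,-0.5,0.5],[-0.86,-0.27,0.2,0,0,-0.5,0.5],[-0.86,-0.27,0.2,0,0,-0.5,0.5]])

```text
clock: 13.72
eef_pos: [524.7, 143.6, 174.5]
eef_rot: [3.14, 0.001, 2.353]
wrist_force: [0.0, 0.7, 0.1]
finger_gap: 46.7
finger_force: 0.0
```

Emit:
jog_arm(series=[[-0.86,-0.28,-0.2,0,0,-0.458,0.5],[-0.86,-0.28,-0.2,0,0,-0.458,0.5],[-0.86,-0.28,-0.2,0,0,-0.458,0.5],[-0.86,-0.28,-0.2,0,0,-0.458,0.5],[-0.86,-0.28,-0.2,0,0,-0.458,0.5],[-0.86,-0.28,-0.2,0,0,-0.458,0.5],[-0.86,-0.28,-0.2,0,0,-0.458,0.5],[-0.86,-0.28,-0.2,0,0,-0.458,0.5]])

```text
clock: 14.38
eef_pos: [421.5, 110.1, 149.8]
eef_rot: [3.141, -0.0, 1.642]
wrist_force: [0.3, 0.1, 1.5]
finger_gap: 47.0
finger_force: 0.0
```

```bash
python3 - <<'E'
from h import *
s=manip.read_state();print(s["eef_pos"],s["eef_rot"],s["finger_gap"],s["joints"])
c=cam("wrist"); cv2.imwrite("pics/w5.png",c["frame"][:,:,::-1]);np.savez("w5.npz",**c)
E
```

```text
[421.49798319 110.0521902  149.77148622] [ 3.14088215e+00 -4.43597518e-05  1.64158745e+00] 46.9874303417131 [ 1.71296753e-01  1.13440404e-01  1.90422170e+00 -3.01203003e-05
  1.12321919e+00  1.00518675e-01]
```

View pics/w5.png

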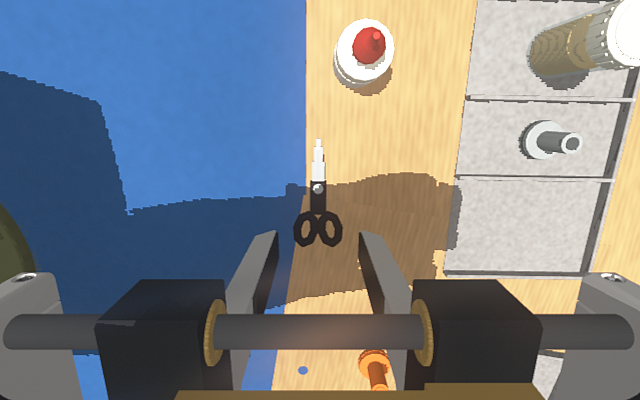

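The scissors lie straight along column 318 (tip row 138, loops row 229). The tall jar and small die stand in their pockets.

```bash
python3 - <<'E'
from h import *
c=dict(np.load("w5.npz"))
for k,p,z in [("tip",(319,138),2),("loops",(318,229),4),("pivot",(318,188),8),("loopend",(318,246),4),("diefoot",(544,140),8),("dietop",(572,143),48),("tfl",(444,274),14)]: print(k,onz(c,p,z).round(1))
E
```

```text
tip [418.6 162.7   2. ]
loops [424.1  70.7   4. ]
pivot [421.  114.8   8. ]
loopend [425.4  51.9   4. ]
diefoot [631.2 176.2   8. ]
dietop [627.4 176.7  48. ]
tfl [557.7  34.1  14. ]
```

Emit:
jog_arm(series=[[0,-0.01,-0.3,0,0,0,0.5],[0,-0.01,-0.6,0,0,0,0.5],[0,-0.01,-0.8,0,0,0,0.5],[0,-0.01,-0.95,0,0,0,0.5],[0,-0.01,-0.95,0,0,0,0.5]])

```text
clock: 14.85
eef_pos: [419.6, 108.5, 32.4]
eef_rot: [-3.136, 0.001, 1.64]
wrist_force: [-0.1, 0.1, -0.1]
finger_gap: 47.3
finger_force: 0.0
```

Emit:
jog_arm(series=[[0,0,-0.1,0,0,0,0.5],[0,0,-0.18,0,0,0,0.5],[0,0,-0.2,0,0,0,0.5],[0,0,-0.2,0,0,0,0.8],[0,0,-0.2,0,0,0,1],[0,0,-0.2,0,0,0,1],[0,0,-0.2,0,0,0,1],[0,0,-0.2,0,0,0,1]], grip_force=15)

```text
clock: 15.52
eef_pos: [421.6, 108.9, 11.7]
eef_rot: [3.141, -0.0, 1.637]
wrist_force: [0.4, -0.2, 0.4]
finger_gap: 17.2
finger_force: 0.0
```

Emit:
jog_arm(series=[[0,0,0,0,0,0,1],[0,0,0,0,0,0,1]])

```text
clock: 15.68
eef_pos: [421.6, 108.9, 11.6]
eef_rot: [3.141, -0.0, 1.637]
wrist_force: [-1.9, -0.1, 6.5]
finger_gap: 15.5
finger_force: 15.0
```

Emit:
jog_arm(series=[[0,0,0.2,0,0,0,1],[0,0,0.5,0,0,0,1],[0,0,0.7,0,0,0,1],[0,0,0.7,0,0,0,1],[0,0,0.7,0,0,0,1]])

```text
clock: 16.1
eef_pos: [421.8, 108.9, 95.9]
eef_rot: [3.139, -0.0, 1.637]
wrist_force: [0.5, 0.2, -1.9]
finger_gap: 15.8
finger_force: 15.0
```

Emit:
jog_arm(series=[[0.1,0,0.3,0,0,-0.06,1],[0.875,-0.09,0.3,0,0,-0.5,1],[0.875,-0.09,0.3,0,0,-0.5,1],[0.875,-0.09,0.3,0,0,-0.5,1],[0.875,-0.09,0.3,0,0,-0.5,1],[0.875,-0.09,0.3,0,0,-0.5,1],[0.875,-0.09,0.3,0,0,-0.5,1],[0.875,-0.09,0.3,0,0,-0.5,1]])

```text
clock: 16.77
eef_pos: [525.8, 97.9, 129.3]
eef_rot: [-3.14, 0.002, 0.848]
wrist_force: [0.8, 0.4, -1.2]
finger_gap: 15.9
finger_force: 15.0
```

Emit:
jog_arm(series=[[0.87,-0.09,0,0,0,-0.51,1],[0.87,-0.09,-0.1,0,0,-0.51,1],[0.87,-0.09,-0.2,0,0,-0.51,1],[0.87,-0.09,-0.3,0,0,-0.51,1],[0.87,-0.09,-0.3,0,0,-0.51,1],[0.87,-0.09,-0.3,0,0,-0.51,1],[0.87,-0.09,-0.3,0,0,-0.51,1],[0.87,-0.09,-0.3,0,0,-0.51,1]])

```text
clock: 17.43
eef_pos: [630.3, 87.2, 93.7]
eef_rot: [3.142, 0.002, 0.05]
wrist_force: [0.8, 1.1, -1.4]
finger_gap: 15.8
finger_force: 15.0
```

Emit:
jog_arm(series=[[0,0,0,0,0,0,1],[0,0,0,0,0,0,1]])

```text
clock: 17.6
eef_pos: [630.5, 87.2, 94.6]
eef_rot: [3.142, 0.001, 0.053]
wrist_force: [-0.3, -0.0, -1.1]
finger_gap: 15.8
finger_force: 15.0
```

```bash
python3 - <<'E'
from h import *
s=manip.read_state();print(s["eef_pos"],s["eef_rot"],s["finger_gap"],s["joints"])
c=cam("wrist");np.savez("w6.npz",**c); w=c["frame"][:,:,::-1]
c=cam("scene"); v=cv2.resize(c["frame"][130:260,330:500,::-1],None,fx=3,fy=3)
o=np.zeros((400,1150,3),np.uint8);o[:,:640]=w;o[:390,640:]=v
cv2.imwrite("pics/w6.png",cv2.resize(o,(800,278),interpolation=cv2.INTER_AREA))
E
```

```text
[630.52209391  87.22653035  94.62332754] [3.14158977e+00 8.72256567e-04 5.34525091e-02] 15.828163509525487 [7.99280331e-02 6.02233299e-01 1.37254773e+00 2.19687197e-05
 1.16768365e+00 1.59726322e+00]
```

View pics/w6.png

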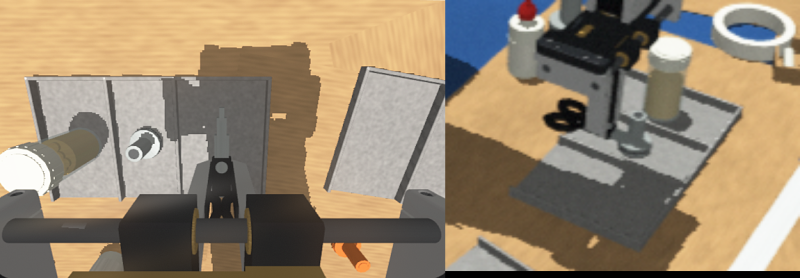

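Emit:
jog_arm(series=[[0,0,-0.2,0,0,0,1],[0,0,-0.4,0,0,0,1],[0,0,-0.55,0,0,0,1],[0,0,-0.63,0,0,0,1],[0,0,-0.66,0,0,0,1],[0,0,-0.66,0,0,0,1],[0,0,-0.66,0,0,0,1]])

```text
clock: 18.28
eef_pos: [631.3, 87.2, 17.0]
eef_rot: [-3.142, -0.001, 0.05]
wrist_force: [0.6, 0.2, 0.1]
finger_gap: 15.6
finger_force: 15.0
```

```bash
python3 - <<'E'
from h import *
s=manip.read_state();print(s["eef_pos"],s["eef_rot"],s["wrist_force"])
E
```

```text
[631.32310582  87.24221792  16.97269637] [-3.14154932e+00 -1.37698358e-03  5.04384062e-02] [0.64571602 0.16077892 0.10549157]
```

Emit:
jog_arm(series=[[0,0,-0.018,0,0,0,1],[0,0,-0.018,0,0,0,1],[0,0,-0.018,0,0,0,0.6],[0,0,-0.018,0,0,0,0.6],[0,0,-0.018,0,0,0,0.6],[0,0,0.2,0,0,0,0.6],[0,0,0.5,0,0,0,0.6],[0,0,0.95,0,0,0,0.6]])

```text
clock: 18.95
eef_pos: [629.7, 87.1, 117.3]
eef_rot: [3.141, 0.004, 0.05]
wrist_force: [0.7, -0.5, 0.4]
finger_gap: 37.5
finger_force: 0.0
```

Emit:
jog_arm(series=[[-0.42,-0.905,0,0,0,0,0.2],[-0.42,-0.905,0.1,0,0,0,0],[-0.42,-0.905,0.1,0,0,0,0],[-0.42,-0.905,0.1,0,0,0,0]])

```text
clock: 19.28
eef_pos: [578.8, -26.0, 131.1]
eef_rot: [3.141, -0.001, 0.046]
wrist_force: [0.8, -0.3, 1.0]
finger_gap: 60.9
finger_force: 0.0
```

Emit:
jog_arm(series=[[-0.42,-0.905,0,0,0,0,0],[-0.42,-0.905,0,0,0,0,0],[-0.42,-0.905,0,0,0,0,0],[-0.42,-0.905,0,0,0,0,0]])

```text
clock: 19.62
eef_pos: [528.0, -134.3, 129.9]
eef_rot: [3.141, 0.0, 0.046]
wrist_force: [0.7, 0.7, -0.0]
finger_gap: 87.5
finger_force: 0.0
```

Emit:
jog_arm(series=[[-0.42,-0.905,0,0,0,0,0],[-0.42,-0.905,0,0,0,0,0],[-0.42,-0.905,0,0,0,0,0],[-0.42,-0.905,0,0,0,0,0]])

```text
clock: 19.95
eef_pos: [477.6, -242.8, 129.8]
eef_rot: [3.141, 0.0, 0.046]
wrist_force: [-0.2, 0.4, 0.4]
finger_gap: 94.2
finger_force: 0.0
```

Emit:
jog_arm(series=[[-0.41,-0.9,0,0,0,0,0],[-0.41,-0.9,0,0,0,0,0],[-0.41,-0.9,0,0,0,0,0],[-0.41,-0.9,0,0,0,0,0],[-0.41,-0.9,0,0,0,0,0],[-0.41,-0.9,0,0,0,0,0]])

```text
clock: 20.45
eef_pos: [430.8, -346.0, 129.6]
eef_rot: [-3.141, 0.0, 0.05]
wrist_force: [0.2, 0.4, 0.6]
finger_gap: 93.9
finger_force: 0.0
```

```bash
python3 - <<'E'
from h import *
s=manip.read_state();print(s["eef_pos"],s["eef_rot"],s["finger_gap"],s["joints"])
w=cam("wrist");np.savez("w7.npz",**w); 
c=cam("scene"); v=cv2.resize(c["frame"][130:260,330:500,::-1],None,fx=3,fy=3)
o=np.zeros((400,1150,3),np.uint8);o[:,:640]=w["frame"][:,:,::-1];o[:390,640:]=v
cv2.imwrite("pics/w7.png",cv2.resize(o,(800,278),interpolation=cv2.INTER_AREA))
hsv=cv2.cvtColor(w["frame"],cv2.COLOR_RGB2HSV)
m=((hsv[...,1]<45)&(hsv[...,2]>185)).astype(np.uint8)
n,l,st,ce=cv2.connectedComponentsWithStats(m)
for i in range(1,n):
    if st[i,4]>800: print(st[i],ce[i],onz(w,ce[i],56).round(1))
E
```

```text
[ 430.7697427  -345.95759988  129.62331919] [-3.14121412e+00  2.30776898e-05  4.99949875e-02] 93.90724731403316 [-7.43049748e-01  3.87876521e-01  1.60754799e+00  2.73416518e-04
  1.14645405e+00  7.77638988e-01]
[   0    0   73   23 1179] [39.51993215  8.20949958] [ 564.5 -151.6   56. ]
[  81    0  103   42 3424] [136.60017523  16.67815421] [ 562.5 -216.1   56. ]
[ 457  137  100  104 2316] [510.83160622 184.24697755] [ 460.5 -491.9   56. ]
```

View pics/w7.png

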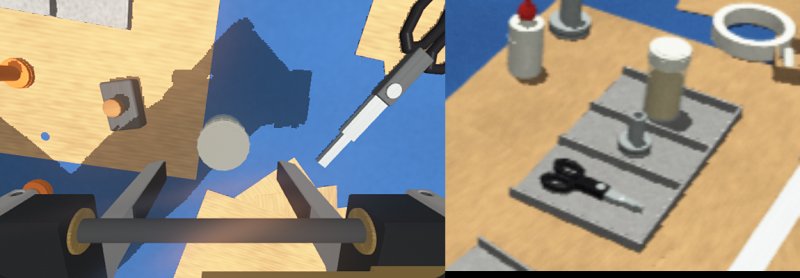

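Kit one's scissors lie straight in the right pocket with the handles at the front. The squat jar lid sits centred between the fingers, at about (223,145) in this composite.

Emit:
jog_arm(series=[[0,-0.005,-0.25,0,0,0,0],[0,-0.005,-0.5,0,0,0,0],[0,-0.005,-0.7,0,0,0,0],[0,-0.005,-0.78,0,0,0,0],[0,-0.005,-0.78,0,0,0,0.3],[0,-0.005,-0.78,0,0,0,0.6],[0,-0.005,-0.78,0,0,0,1],[0,-0.005,-0.78,0,0,0,1]], grip_force=20)

```text
clock: 21.22
eef_pos: [431.1, -347.6, 37.7]
eef_rot: [3.14, -0.002, 0.05]
wrist_force: [0.5, -0.4, -0.2]
finger_gap: 71.1
finger_force: 0.0
```

Emit:
jog_arm(series=[[0,0,0,0,0,0,1],[0,0,0,0,0,0,1],[0,0,0,0,0,0,1]])

```text
clock: 21.47
eef_pos: [430.7, -347.6, 37.1]
eef_rot: [3.14, -0.001, 0.05]
wrist_force: [-0.8, 2.1, 7.4]
finger_gap: 59.4
finger_force: 20.0
```

Emit:
jog_arm(series=[[0,0,0.2,0,0,0,1],[0,0,0.5,0,0,0,1],[0,0,0.7,0,0,0,1],[0,0,0.7,0,0,0,1],[0,0,0.7,0,0,0,1]])

```text
clock: 21.88
eef_pos: [430.6, -347.5, 121.0]
eef_rot: [3.14, -0.002, 0.05]
wrist_force: [0.2, 0.2, -2.1]
finger_gap: 59.7
finger_force: 20.0
```

Emit:
jog_arm(series=[[0.3,0.34,0,0,0,0,1],[0.605,0.683,0,0,0,0,1],[0.605,0.683,0,0,0,0,1],[0.605,0.683,0,0,0,0,1]])

```text
clock: 22.22
eef_pos: [504.8, -261.4, 118.3]
eef_rot: [-3.14, 0.002, 0.054]
wrist_force: [-0.8, -0.1, -0.9]
finger_gap: 59.5
finger_force: 20.0
```

Emit:
jog_arm(series=[[0.3,0.34,0,0,0,0,1],[0.605,0.683,0,0,0,0,1],[0.605,0.683,0,0,0,0,1],[0.605,0.683,0,0,0,0,1]])

```text
clock: 22.55
eef_pos: [577.2, -179.7, 118.2]
eef_rot: [-3.14, 0.002, 0.054]
wrist_force: [0.2, 0.3, -1.6]
finger_gap: 59.4
finger_force: 20.0
```

Emit:
jog_arm(series=[[0.3,0.34,0,0,0,0,1],[0.605,0.683,0,0,0,0,1],[0.605,0.683,0,0,0,0,1],[0.605,0.683,0,0,0,0,1],[0.605,0.683,0,0,0,0,1],[0.605,0.683,0,0,0,0,1]])

```text
clock: 23.05
eef_pos: [647.2, -102.2, 118.8]
eef_rot: [-3.141, 0.002, 0.05]
wrist_force: [-0.8, -0.9, -1.4]
finger_gap: 59.8
finger_force: 20.0
```

Emit:
jog_arm(series=[[0,0,-0.2,0,0,0,1],[0,0,-0.4,0,0,0,1],[0,0,-0.55,0,0,0,1],[0,0,-0.63,0,0,0,1],[0,0,-0.655,0,0,0,1],[0,0,-0.655,0,0,0,1],[0,0,-0.655,0,0,0,1]])

```text
clock: 23.63
eef_pos: [648.2, -102.1, 42.2]
eef_rot: [3.141, -0.001, 0.049]
wrist_force: [-0.2, -0.3, -1.5]
finger_gap: 59.3
finger_force: 20.0
```

Emit:
jog_arm(series=[[0,0,-0.018,0,0,0,1],[0,0,-0.018,0,0,0,1],[0,0,-0.018,0,0,0,0.1],[0,0,-0.018,0,0,0,0.1],[0,0,-0.018,0,0,0,0.1],[0,0,0.2,0,0,0,0.1],[0,0,0.5,0,0,0,0.1],[0,0,1,0,0,0,0.1]])

```text
clock: 24.3
eef_pos: [647.2, -101.1, 142.7]
eef_rot: [-3.141, 0.004, 0.05]
wrist_force: [-0.1, -0.6, 0.5]
finger_gap: 84.4
finger_force: 0.0
```

Emit:
jog_arm(series=[[-0.1,0.2,0.3,0,0,0,0.3],[-0.43,0.92,0.3,0,0,0,0.3],[-0.43,0.92,0.3,0,0,0,0.3],[-0.43,0.92,0.3,0,0,0,0.3]])

```text
clock: 24.63
eef_pos: [594.9, 12.9, 180.1]
eef_rot: [-3.141, -0.001, 0.052]
wrist_force: [0.6, 0.3, -0.3]
finger_gap: 65.9
finger_force: 0.0
```

Emit:
jog_arm(series=[[-0.43,0.92,0,0,0,0,0.3],[-0.43,0.92,0,0,0,0,0.3],[-0.43,0.92,0,0,0,0,0.3],[-0.43,0.92,0,0,0,0,0.3]])

```text
clock: 24.97
eef_pos: [542.7, 124.3, 179.4]
eef_rot: [-3.141, 0.0, 0.054]
wrist_force: [-0.3, 0.3, 0.2]
finger_gap: 66.0
finger_force: 0.0
```

Emit:
jog_arm(series=[[-0.43,0.92,0,0,0,0,0.3],[-0.43,0.92,0,0,0,0,0.3],[-0.43,0.92,0,0,0,0,0.3],[-0.43,0.92,0,0,0,0,0.3]])

```text
clock: 25.3
eef_pos: [491.1, 234.4, 179.3]
eef_rot: [-3.141, 0.0, 0.054]
wrist_force: [-1.4, -0.3, 0.1]
finger_gap: 65.7
finger_force: 0.0
```

Emit:
jog_arm(series=[[-0.43,0.92,0,0,0,0,0.3],[-0.43,0.92,0,0,0,0,0.3],[-0.43,0.92,0,0,0,0,0.3],[-0.43,0.92,0,0,0,0,0.3],[-0.43,0.92,0,0,0,0,0.3],[-0.43,0.92,0,0,0,0,0.3]])

```text
clock: 25.8
eef_pos: [442.1, 339.7, 179.0]
eef_rot: [3.141, 0.0, 0.05]
wrist_force: [-0.3, 0.2, 0.3]
finger_gap: 65.7
finger_force: 0.0
```

```bash
python3 - <<'E'
from h import *
s=manip.read_state();print(s["eef_pos"],s["eef_rot"],s["finger_gap"],s["joints"])
w=cam("wrist"); im=w["frame"]; cv2.imwrite("pics/w8.png",im[:,:,::-1]); np.savez("w8.npz",**w)
print(proj(w,(441.5,340,60)),proj(w,(441.5,340,16)))
g=cv2.medianBlur(cv2.cvtColor(im,cv2.COLOR_RGB2GRAY),3)
# the steel die is grey on wood: low saturation
hsv=cv2.cvtColor(im,cv2.COLOR_RGB2HSV); m=(hsv[...,1]<50).astype(np.uint8); m[255:]=0
n,l,st,ce=cv2.connectedComponentsWithStats(m)
for i in range(1,n):
    if st[i,4]>300: print(st[i],ce[i].round(1),onz(w,ce[i],20).round(1))
sc=cam("scene");hsv=cv2.cvtColor(sc["frame"],cv2.COLOR_RGB2HSV); m=((hsv[...,1]<40)&(hsv[...,2]>190)).astype(np.uint8); m[:240]=0; m[:,:250]=0;m[345:]=0;m[:,410:]=0
n,l,st,ce=cv2.connectedComponentsWithStats(m)
for i in range(1,n):
    if st[i,4]>60: print("squat lid",st[i],ce[i],onz(sc,ce[i],57).round(1))
print("expect",proj(sc,(649,-101.5,59)))
E
```

```text
[442.13561836 339.74468669 179.02963079] [3.14123262e+00 1.48287199e-04 5.01782928e-02] 65.69224836313626 [ 5.89607805e-01  3.46573672e-01  1.54160487e+00 -2.44951350e-04
  1.25372629e+00  2.11030222e+00]
[318.31487479 198.44437835] [318.23991362 187.87389062]
[ 154    0   98   31 1717] [206.   13.6] [599.3 450.   20. ]
[  368     0   272    86 22047] [507.5  43.3] [588.5 171.3  20. ]
[ 292  161   51   52 2041] [316.8 186. ] [444.3 341.6  20. ]
[ 399  167   64   56 1876] [426.1 190.9] [444.7 227.8  20. ]
[226 230  37  25 580] [246.5 243.7] [376.4 414.9  20. ]
[374 230  38  25 652] [389.3 244.3] [383.4 259.7  20. ]
squat lid [345 248  32  23 584] [360.33561644 258.625     ] [ 651.9 -101.    57. ]
expect [358.93370709 257.34812013]
```

Emit:
jog_arm(series=[[0,0.005,-0.3,0,0,0,0.3],[0,0.005,-0.6,0,0,0,0.3],[0,0.005,-0.85,0,0,0,0.3],[0,0.005,-0.95,0,0,0,0.3],[0,0.005,-0.95,0,0,0,0.3]])

```text
clock: 26.32
eef_pos: [441.3, 339.3, 62.9]
eef_rot: [3.139, 0.004, 0.049]
wrist_force: [0.5, 0.1, -0.7]
finger_gap: 65.5
finger_force: 0.0
```

Emit:
jog_arm(series=[[0,0,-0.15,0,0,0,0.3],[0,0,-0.27,0,0,0,0.3],[0,0,-0.27,0,0,0,0.5],[0,0,-0.27,0,0,0,1],[0,0,-0.27,0,0,0,1],[0,0,-0.27,0,0,0,1],[0,0,-0.27,0,0,0,1],[0,0,-0.27,0,0,0,1]], grip_force=40)

```text
clock: 26.98
eef_pos: [442.1, 341.1, 33.5]
eef_rot: [-3.141, -0.001, 0.05]
wrist_force: [-0.0, 0.1, 0.3]
finger_gap: 29.6
finger_force: 0.0
```

Emit:
jog_arm(series=[[0,0,0,0,0,0,1],[0,0,0,0,0,0,1],[0,0,0,0,0,0,1]])

```text
clock: 27.23
eef_pos: [442.1, 341.0, 33.4]
eef_rot: [-3.141, -0.001, 0.05]
wrist_force: [-1.8, -1.2, 5.8]
finger_gap: 27.5
finger_force: 40.0
```

Emit:
jog_arm(series=[[0,0,0.2,0,0,0,1],[0,0,0.5,0,0,0,1],[0,0,0.8,0,0,0,1],[0,0,1,0,0,0,1],[0,0,1,0,0,0,1]])

```text
clock: 27.65
eef_pos: [443.2, 341.9, 157.5]
eef_rot: [-3.138, -0.006, 0.05]
wrist_force: [0.8, 0.2, -4.6]
finger_gap: 27.3
finger_force: 40.0
```

Emit:
jog_arm(series=[[0.1,0,0.3,0,0,0,1],[0.326,-0.4,0.3,0,0,0,1],[0.326,-0.889,0.3,0,0,0,1],[0.326,-0.889,0.3,0,0,0,1],[0.326,-0.889,0.3,0,0,0,1]])

```text
clock: 28.07
eef_pos: [480.8, 229.7, 186.5]
eef_rot: [3.139, 0.003, 0.046]
wrist_force: [0.8, -0.4, -5.0]
finger_gap: 27.7
finger_force: 40.0
```

Emit:
jog_arm(series=[[0.326,-0.889,0,0,0,0,1],[0.326,-0.889,0,0,0,0,1],[0.326,-0.889,0,0,0,0,1],[0.326,-0.889,0,0,0,0,1]])

```text
clock: 28.4
eef_pos: [520.8, 123.2, 186.6]
eef_rot: [3.14, 0.003, 0.046]
wrist_force: [0.9, 0.4, -4.7]
finger_gap: 27.6
finger_force: 40.0
```

Emit:
jog_arm(series=[[0.326,-0.889,0,0,0,0,1],[0.326,-0.889,0,0,0,0,1],[0.326,-0.889,0,0,0,0,1],[0.326,-0.889,0,0,0,0,1]])

```text
clock: 28.73
eef_pos: [559.8, 16.6, 186.5]
eef_rot: [3.141, 0.002, 0.046]
wrist_force: [-0.0, 0.3, -5.9]
finger_gap: 27.4
finger_force: 40.0
```

Emit:
jog_arm(series=[[0.326,-0.889,0,0,0,0,1],[0.326,-0.889,0,0,0,0,1],[0.326,-0.889,0,0,0,0,1],[0.326,-0.889,0,0,0,0,1]])

```text
clock: 29.07
eef_pos: [598.7, -90.0, 186.2]
eef_rot: [3.141, 0.003, 0.046]
wrist_force: [0.7, 0.0, -4.6]
finger_gap: 27.7
finger_force: 40.0
```

Emit:
jog_arm(series=[[0.326,-0.889,0,0,0,0,1],[0.326,-0.889,0,0,0,0,1],[0.326,-0.889,0,0,0,0,1],[0.326,-0.889,0,0,0,0,1],[0.326,-0.889,0,0,0,0,1],[0.326,-0.889,0,0,0,0,1]])

```text
clock: 29.57
eef_pos: [637.0, -191.3, 186.9]
eef_rot: [-3.14, 0.002, 0.05]
wrist_force: [0.5, 0.0, -5.0]
finger_gap: 27.0
finger_force: 40.0
```

Emit:
jog_arm(series=[[0,0,-0.3,0,0,0,1],[0,0,-0.6,0,0,0,1],[0,0,-0.85,0,0,0,1],[0,0,-0.95,0,0,0,1],[0,0,-0.95,0,0,0,1],[0,0,-0.95,0,0,0,1],[0,0,-0.95,0,0,0,1]])

```text
clock: 30.15
eef_pos: [638.5, -192.4, 77.3]
eef_rot: [3.14, -0.003, 0.051]
wrist_force: [0.5, 0.5, -4.6]
finger_gap: 27.5
finger_force: 40.0
```

Emit:
jog_arm(series=[[0,0,-0.1,0,0,0,1],[0,0,-0.2,0,0,0,1],[0,0,-0.25,0,0,0,1],[0,0,-0.28,0,0,0,1],[0,0,-0.28,0,0,0,1],[0,0,-0.28,0,0,0,1]])

```text
clock: 30.65
eef_pos: [637.4, -192.6, 41.1]
eef_rot: [-3.142, 0.0, 0.05]
wrist_force: [-0.4, -0.0, -5.8]
finger_gap: 27.3
finger_force: 40.0
```

Emit:
jog_arm(series=[[0,0,-0.02,0,0,0,1],[0,0,-0.034,0,0,0,1],[0,0,-0.037,0,0,0,1],[0,0,-0.037,0,0,0,1]])

```text
clock: 30.98
eef_pos: [637.4, -192.5, 36.7]
eef_rot: [-3.142, 0.0, 0.05]
wrist_force: [-0.3, -0.1, -5.5]
finger_gap: 27.3
finger_force: 40.0
```

Emit:
jog_arm(series=[[0,0,0,0,0,0,0.5],[0,0,0,0,0,0,0.5],[0,0,0,0,0,0,0.5],[0,0,0.1,0,0,0,0.5],[0,0,0.4,0,0,0,0.5],[0,0,0.7,0,0,0,0.5],[0,0,1,0,0,0,0.5],[0,0,1,0,0,0,0.5]])

```text
clock: 31.65
eef_pos: [639.9, -193.4, 166.4]
eef_rot: [3.137, -0.012, 0.05]
wrist_force: [-0.3, 0.1, 1.3]
finger_gap: 47.0
finger_force: 0.0
```

Emit:
jog_arm(series=[[-0.9,0,0.4,0,0,0,0.5],[-0.9,0,0.4,0,0,0,0.5],[-0.9,0,0.4,0,0,0,0.5],[-0.9,0,0.4,0,0,0,0.5]])

```text
clock: 31.98
eef_pos: [526.7, -192.9, 209.1]
eef_rot: [3.139, -0.004, 0.049]
wrist_force: [1.2, -1.7, 1.1]
finger_gap: 46.9
finger_force: 0.0
```

Emit:
jog_arm(series=[[-0.9,0,0.3,0,0,0,0.5],[-0.9,0,0.3,0,0,0,0.5],[-0.9,0,0.3,0,0,0,0.5],[-0.9,0,0.3,0,0,0,0.5],[-0.9,0,0.3,0,0,0,0.5]])

```text
clock: 32.4
eef_pos: [421.3, -192.8, 242.4]
eef_rot: [3.14, -0.003, 0.049]
wrist_force: [1.5, 0.6, 0.1]
finger_gap: 47.0
finger_force: 0.0
```

```bash
python3 - <<'E'
from h import *
c=cam("scene"); cv2.imwrite("pics/s9.png",cv2.resize(c["frame"][120:350,150:500,::-1],None,fx=2.28,fy=2.28,interpolation=cv2.INTER_CUBIC))
E
```

```text
(no output)
```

View pics/s9.png

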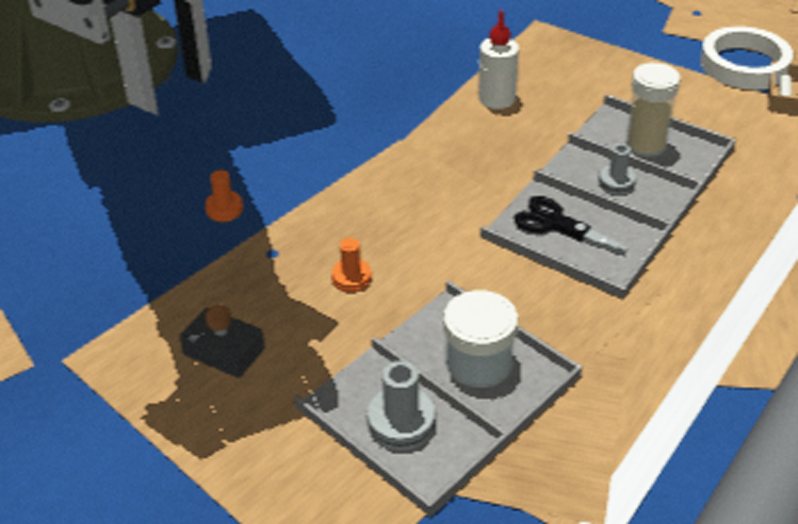

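All five pieces stand or lie in their pockets: tall jar (652,110), small die (618,170), scissors (570,226), squat jar (480,340), large die (401,405). The weight and oil bottle are untouched.

```bash
python3 -c "
from cell import manip
print(manip.sign_off())"
```

```text
the job is handed in; nothing more can be done
None
```

Both kits are made up and handed in: all five pieces are in their asked pockets, and the pattern weight, oil bottle and orange look-alikes were left alone. The arm clock read about 32 s of the 115 s limit, and the judge gave no verdict.

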